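# Open the service hatch of the water filter

### The arm

A 6-joint arm with a two-finger parallel gripper is mounted at the origin on a cart in front of the work surface, level with it; the furniture and walls round the work are solid. World frame = base frame: x ahead of the robot, y to its left, z up, the work surface at z = 0. Lengths are in m, angles in rad, forces in N, time in s.
With the tool pointing down it reaches from about 0.225 to 0.875 m from the base axis. Payload 3.4 kg.
Tool frame: the origin (TCP) lies between the finger pads; the fingertips stand 11 mm ahead of it and the grasp point (between the pads) lies 8 mm behind it; z points along the fingers, y is the line along which they close (so a half turn about z gives the same grasp; the last joint's range is limited). The gripper opens to 85 mm and grips with 20 to 120 N. Pads are 22 mm wide; open, the fingers measure 114 mm over their backs; the gripper's body (76 mm by 85 mm) begins 54 mm behind the grasp point. The pads swing forward as they close: fully open they stand 13 mm farther back than shut.
Start: joints at [1.054, 0.276, 1.505, -0, 1.361, -0.121], TCP at [0.222, 0.531, 0.242] pointing down, gripper open.
Joint ranges: [-2.89, 2.89], [-0.75, 2.08], [0.22, 2.7], [-1.18, 4.32], [0.11, 2.71], [-2.7, 2.7]. Speed limits (rad/s): [2.57, 2.57, 3.14, 3.14, 3.14, 3.14].

### API

Orientations are given as a unit quaternion [w, x, y, z].
In Python, from rig import sensors, eyes, manip gives the robot as it stands.
- The arm moves only by the tool drive_tool, never from a script. Its argument "deltas" is a list of rows, each an object with "linear": the shift along the world's x, y, z in mm, a list of three; "twist": the turn about the world's z in degrees; "claw": the opening, from 0 (shut) to 1 (fully open). In form: [{"linear": [tx, ty, tz], "twist": twist, "claw": claw}, ...]. A call has 1 to 12 rows; each row is the pose to reach, as a shift and turn from the pose commanded when the call began; what a row does not reach only later rows make up. A row lasts 1/12 s, in which the tool goes at most 41.7 mm and 7.16 degrees, less where a joint would pass 70% of its speed; a pose out of reach is approached as far as the arm can. A call with a gripper value outside its range is refused whole. The fingers move at their own pace and stop on an object; "squeeze" is the grip in N (left out, the last holds). Time passes only in rows, so rows that repeat a pose let the fingers close. It gives the time, the measured TCP pose, the force, the opening and the grip force at its end, in the units of the state.
- sensors.get_state(): the state, without advancing time (a new reading comes with each control period).
- eyes.get_image(name): name is "scene" or "top" or "wrist"; returns the picture (480x640x3 uint8, red, green, blue); there is no depth.
- eyes.camera_model(name): a dict with "intrinsics" (3x3 intrinsics, pixels), "dist" ([k1, k2, p1, p2, k3] as OpenCV has them; the pictures are not rectified), "R" (3x3) and "t" (3): a world point X has camera coordinates R X + t. Camera axes: x right, y down, z forward; pixel columns grow to the right and rows downward; lengths in m; the calibration is good to about 2 mm. A picture is of the moment at which its call begins: read the wrist's pose just before it. camera_model takes no time and is no camera call; for the wrist camera it gives the pose at the moment of the call.
- manip.sign_off(): hands the job in; it is judged then, once.
The state is a dict: "clock": time; "qpos": joint angles; "qd": joint speeds; "effort": joint torques, N m; "position": TCP position; "ee_rot": TCP orientation; "contact_force": force on the tool from outside, world axes, zero at the start; "moment": the same for the moment, N m; "width": finger opening in m; "gripper_force": force on a finger pad.
Only numpy, scipy, OpenCV 4.12 (cv2) and the standard library are available. Lean on these libraries where they do the work, as an engineer would, in place of code of your own. Each camera call takes 0.05 s, during which the arm holds its last target. There are 200 camera calls.

### The job

Open the filter's service hatch: with the screwdriver turn both slotted cam fasteners a quarter turn counter-clockwise (seen from above) to their stops, then stand the screwdriver upright back in its wooden block, and then slide the freed panel back under the hood by its tab, all the way to its stop, leaving the fasteners open. Turn the fasteners only with the screwdriver, do not let it fall, and do not shift or knock over the things standing round about.

Things in the scene. Friction and masses are not known exactly. Their poses are not given: they have to be found in the camera images.
- unit: Low grey water-filter unit fixed to the worktop, 260 (x) x 190 (y) mm, deck 50 mm high. Origin: centre of its footprint; x points from its front (robot side) to its back. From x = 17 mm back it is a hood, 93 mm high, underside 63 mm up (5 mm above the panel). Side rails 65 mm high guide the panel. A tap pipe stands on the hood at (85, -55) mm, 183 mm high, its spout ending at (105, -105).
- panel: Aluminium access panel, 130 (x) x 150 (y) x 8 mm, about 0.3 kg, flat on the deck, captive in the rails (2 mm play each side). Origin: centre of its underside, axes as the unit's. Closed: (-50, 0, 50) mm in the unit's frame; pushed back to its stop: x = +40, 90 mm of travel. Slides with a few N and stays where left; with a fastener locked it moves no more than about 10 mm.
- panel_tab (a point): Top centre of the panel's pull tab, 88 mm above the worktop: an upright plate 8 mm thick (x), 44 mm wide (y), 30 mm tall, midway between the fasteners, its front face 7 mm behind the panel's front edge. Axes as the unit's. In the unit's frame it is at (-104, 0) mm closed (a few mm of play) and at (-14, 0) at the back stop.
- cam_left_slot (a point): Centre of the top of the left fastener (unit's +y side), 68 mm above the worktop, at (-93, 50) mm in the unit's frame. Round dark steel head, 30 mm diameter, with a straight slot across it, 7 mm wide, 6 mm deep, open at both ends. x runs along the slot, z up; it turns with the fastener about this vertical axis. Under the head an oblong lobe, parallel to the slot, locks the panel.
- cam_right_slot (a point): The same for the right fastener, at (-93, -50) mm in the unit's frame.
- cam_left (a joint): Angle of the left fastener, rad: 0 = locked (slot along the unit's y), 1.57 = open and at its stop (slot along the unit's x); grows counter-clockwise seen from above. Stiff: about 0.04 N m of friction; stays where it is left. The panel is freed above about 1.35.
- cam_right (a joint): The same for the right fastener.
- driver: Stubby flat screwdriver, 115 mm long, 0.12 kg, tip down in the wooden block. Origin: middle of the blade's tip; z up the shaft, x along the blade's width. Blade 16 mm wide, 4 mm thick (2.6 at the tip): 0.2 rad play in a slot. Shaft 13 mm diameter; collar 34 mm diameter, 55 to 61 mm up; dark wooden handle 61 to 115 mm up, oblong, 36 (x, in line with the blade) x 24 mm (y): grasp across the 24.
- holder: Wooden block fixed to the worktop, 64 x 64 x 70 mm, with an upright square hole 26 mm wide, bevelled, and 62 mm deep in the middle of its top. Origin: centre of its underside. The screwdriver's collar rests on the block's top, so that its tip is then 15 mm above the worktop. It and three of the bystanders swap places left and right of the unit.
- jam_jar: Bystander, loose: jar of jam with a lid, 71 mm diameter, 110 mm tall; origin at the centre of its underside.
- spice_jar: Bystander, loose: spice jar with a dark cap, 41 mm diameter, 105 mm tall; origin at the centre of its underside.
- pepper_mill: Bystander, loose: dark wooden pepper mill, 58 mm diameter, 170 mm tall; origin at the centre of its underside.
- garlic: Bystander, loose: garlic bulb, 48 x 50 x 51 mm, in front of the unit; origin at the centre of its underside.
- match_box: Bystander, loose: matchbox, 45 x 70 x 18 mm, in front of the unit; origin at the centre of its underside. Fixed equipment not listed stands farther out: cups up to 95 mm tall more than 0.32 m to the left and 0.38 m to the right; canisters, a coffee mill and a utensil crock, 120 to 330 mm tall, at the back corners.

How it is judged:
On the way, in this order (a step that is already met when the one before it is completed fails the run):
1. both fasteners are turned open (beyond 1.35 rad) with the panel still closed (value of joint each of cam_left, cam_right above 1.35 rad and x of panel_tab in the frame of unit below -0.088 m), for 0.1 s.
2. the screwdriver stands upright in its block again, let go, with the panel still closed (horizontal distance between driver and holder below 0.012 m and height (world z) of driver below 0.022 m and angle between driver's own z axis and vertical below 0.12 rad and contact force between the fingers and driver below 0.1 N and x of panel_tab in the frame of unit below -0.085 m), for 0.2 s.
At the end, for the whole second after the job is handed in: The panel is under the hood within 8 mm of its back stop and at rest, both fasteners stand open (beyond 1.3 rad), and the screwdriver stands in its block, tip less than 22 mm above the worktop, upright within 0.12 rad (x of panel_tab in the frame of unit above -0.022 m and linear speed of panel below 0.01 m/s and value of joint each of cam_left, cam_right above 1.3 rad and horizontal distance between driver and holder below 0.012 m and height (world z) of driver below 0.022 m and angle between driver's own z axis and vertical below 0.12 rad); the robot touches nothing.
It fails at once if a fastener is touched by the gripper instead of the screwdriver (contact force between any of the fingers, the arm and cam_left above 1 N or contact force between any of the fingers, the arm and cam_right above 1 N).
It fails at once if the screwdriver falls or is tipped right over (angle between driver's own z axis and vertical above 0.8 rad).
It fails at once if a bystander is shifted more than 30 mm or knocked over (distance of any of jam_jar, spice_jar, pepper_mill, garlic, match_box from where it was at the start of the episode above 0.03 m or angle between any of jam_jar, spice_jar, pepper_mill's own z axis and vertical above 0.5 rad).
It also fails if it takes over 72 s, if anything falls off the work surface, if the arm or the gripper's body presses on something with over 40 N, if the wrist force passes 120 N, or if a joint passes its speed limit or range.

## Working session

There is one attempt and no reset: what is moved stays moved. The work goes in short steps, Python scripts to look and compute and a tool call to move; the robot and the scene stay as the last step left them, time stands still between calls to the robot, and variables do not carry over. Pictures are saved under pics/ and viewed, at most 10 in all, crops included, and the job is handed in when it is done.

Besides the shell and the picture viewer there is one more tool, called after "Request:" as name(argument=value, ...) on one line, values as JSON. drive_tool: Moves the arm, as the interface text tells. Its arguments: {"type":"object","properties":{"deltas":{"type":"array","items":{"type":"object","properties":{"linear":{"type":"array","items":{"type":"number"}},"twist":{"type":"number"},"claw":{"type":"number"}}}},"squeeze":{"type":"number"}},"required":["deltas"]}

```bash
mkdir -p pics; cat > h.py <<'E'
import numpy as np, cv2
from rig import sensors, eyes, manip
def ray(m,u,v):
    K=np.array(m["intrinsics"]);d=np.array(m["dist"])
    p=cv2.undistortPoints(np.array([[[u,v]]],float),K,d)[0,0]
    R=np.array(m["R"]);t=np.array(m["t"])
    return -R.T@t, R.T@np.array([p[0],p[1],1])
def at(m,u,v,z):
    c,d=ray(m,u,v); return c+d*(z-c[2])/d[2]
def proj(m,X):
    r,_=cv2.Rodrigues(np.array(m["R"]))
    return cv2.projectPoints(np.array(X,float).reshape(-1,1,3),r,np.array(m["t"]),np.array(m["intrinsics"]),np.array(m["dist"]))[0][:,0]
E
python3 - <<'E'
from h import *
s=sensors.get_state();print(s)
a=eyes.get_image("top");b=eyes.get_image("scene")
cv2.imwrite("pics/top.png",a[:,:,::-1]);cv2.imwrite("pics/scene.png",b[:,:,::-1])
for n in("top","scene"):
    m=eyes.camera_model(n);print(n,m, at(m,320,240,0))
E
```

```text
{'clock': 0.0, 'qpos': array([ 1.05398216e+00,  2.76596067e-01,  1.50617895e+00,  7.78371656e-06,
        1.36072876e+00, -1.21000884e-01]), 'qd': array([ 2.22572103e-06,  8.13640667e-04, -7.36160978e-04, -4.31560870e-04,
        1.10957896e-03,  5.05227979e-04]), 'effort': array([-2.27109849e-03, -4.16761100e+01, -2.45807111e+01, -3.46591014e-04,
        1.10049875e-02,  1.31077570e-05]), 'position': array([0.22142986, 0.53006775, 0.24142085]), 'ee_rot': array([-3.03210131e-04,  1.96617978e-01,  9.80479708e-01, -9.06187219e-04]), 'contact_force': array([ 0.39703397, -0.41799051, -0.33745246]), 'moment': array([-0.03473286, -0.00897468, -0.03258021]), 'gripper_force': 0.0, 'width': 0.08530529352229643}
top {'intrinsics': array([[559.17520468,   0.        , 329.56340268],
       [  0.        , 559.17520468, 242.25827915],
       [  0.        ,   0.        ,   1.        ]]), 'dist': array([-0.07124727,  0.        ,  0.        ,  0.        ,  0.        ]), 'R': array([[-0.0114011 , -0.9998595 ,  0.0122881 ],
       [-0.98252607,  0.00891864, -0.18591124],
       [ 0.18577553, -0.01419297, -0.9824897 ]]), 't': array([0.00945675, 0.54501714, 1.1442235 ])} [0.56006135 0.02441817 0.        ]
scene {'intrinsics': array([[488.44744888,   0.        , 315.93784204],
       [  0.        , 488.44744888, 246.61091873],
       [  0.        ,   0.        ,   1.        ]]), 'dist': array([0.04120501, 0.        , 0.        , 0.        , 0.        ]), 'R': array([[ 0.88101043, -0.47300674,  0.00923259],
       [-0.25526976, -0.49170858, -0.83250227],
       [ 0.39831893,  0.73108638, -0.5539447 ]]), 't': array([-0.4752344 ,  0.23113738,  0.73779005])} [0.6403414  0.16835391 0.        ]
```

View pics/top.png

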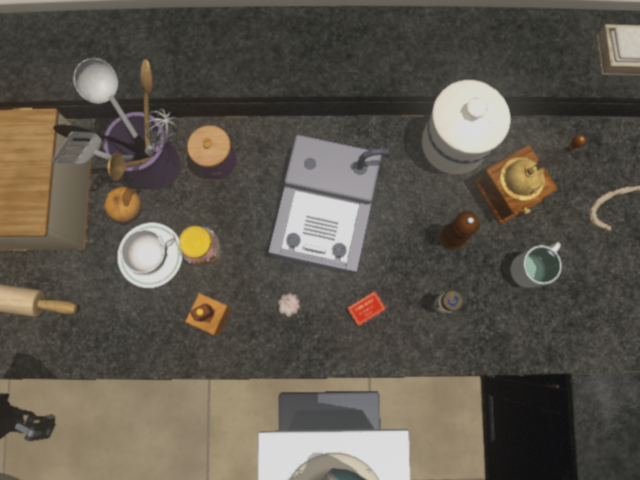

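The top view shows the unit at about (325,205) and the driver in its block at (207,313). The jam jar is at (197,243), the garlic at (289,304), the matchbox at (367,308), and the spice jar and mill are to the right. I'll enlarge two crops.

```bash
python3 - <<'E'
import cv2,numpy as np
a=cv2.imread("pics/top.png")
x=cv2.resize(a[225:275,260:370],None,fx=7,fy=7,interpolation=cv2.INTER_CUBIC)
y=cv2.resize(a[285:339,170:240],None,fx=4.5,fy=4.5,interpolation=cv2.INTER_CUBIC)
c=np.zeros((600,800,3),np.uint8);c[:350,:770]=x;c[355:355+y.shape[0],:y.shape[1]]=y
b=cv2.imread("pics/scene.png")
c[355:,330:]=cv2.resize(b,(470,245))if 0 else c[355:,330:]
cv2.imwrite("pics/crop1.png",c)
E
```

```text
(no output)
```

View pics/crop1.png

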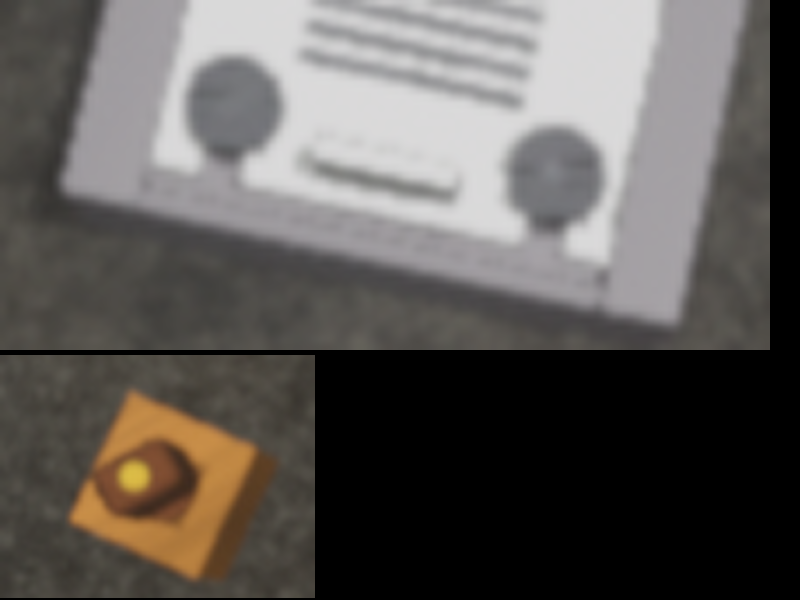

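View pics/scene.png

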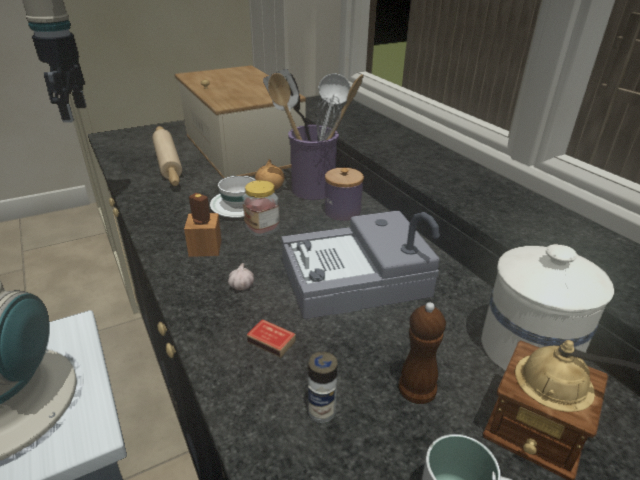

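```bash
python3 - <<'E'
from h import *
m=eyes.camera_model("top")
A=lambda u,v,z:at(m,260+(u+.5)/7-.5,225+(v+.5)/7-.5,z)
B=lambda u,v,z:at(m,170+(u+.5)/4.5-.5,285+(v-355+.5)/4.5-.5,z)
L=A(234,105,.068);R=A(554,176,.068);print("L,R",L,R,np.linalg.norm(L-R))
d=(L-R)[:2];th=np.arctan2(-d[0],d[1]);print("unit yaw",np.degrees(th))
c,s=np.cos(th),np.sin(th);Rm=np.array([[c,-s],[s,c]])
o=(L+R)[:2]/2-Rm@[-.093,0];print("unit org",o)
for q in[(62,192),(680,325)]:
    print("front corner in unit",Rm.T@(A(*q,.065)[:2]-o))
C=[B(*q,.07)[:2] for q in[(130,392),(258,447),(203,580),(70,520)]]
print(np.array(C),np.mean(C,0),[np.linalg.norm(C[i]-C[i-1]) for i in range(4)])
for i in range(4): e=C[i]-C[i-1];print(np.degrees(np.arctan2(e[1],e[0])))
print("cap",B(135,476,.13))
H=[B(*q,.13)[:2] for q in[(93,475),(157,440),(195,476),(130,517)]];print(np.array(H))
for q in[(197,240,.11),(289,304,.04),(367,308,.018),(451,300,.105)]:print(q,at(m,*q))
print(sensors.get_state()["clock"])
E
```

```text
L,R [0.54834297 0.08111143 0.068     ] [ 0.52575713 -0.01493831  0.068     ] 0.09866950907235772
unit yaw -13.232553121613659
unit org [0.62758081 0.01179849]
front corner in unit [-0.12977595  0.09394395]
front corner in unit [-0.12837063 -0.09580841]
[[0.43737575 0.27679633]
 [0.41168487 0.21719081]
 [0.35151202 0.24109682]
 [0.37899152 0.30268014]] [0.39489104 0.25944102] [np.float64(0.06386462691776715), np.float64(0.0649063812534618), np.float64(0.06474773731154763), np.float64(0.0674361019009582)]
-23.909412995194074
-113.31677328527141
158.33262860745685
65.95277967936133
cap [0.39489755 0.26027986 0.13      ]
[[0.39544585 0.27861492]
 [0.41043673 0.25110472]
 [0.39472292 0.23414542]
 [0.37722461 0.26196919]]
(197, 240, 0.11) [0.54106122 0.27431284 0.11      ]
(289, 304, 0.04) [0.41510974 0.09098861 0.04      ]
(367, 308, 0.018) [ 0.40646355 -0.07562097  0.018     ]
(451, 300, 0.105) [ 0.41432521 -0.23856599  0.105     ]
0.1
```

Request:
drive_tool(deltas=[{"linear": [35, -34, 0], "twist": -7, "claw": 1}, {"linear": [58, -67, 0], "twist": -14, "claw": 1}, {"linear": [78, -102, 0], "twist": -21, "claw": 1}, {"linear": [97, -138, 0], "twist": -28, "claw": 1}, {"linear": [116, -173, 0], "twist": -35, "claw": 1}, {"linear": [136, -208, 0], "twist": -37, "claw": 1}, {"linear": [155, -241, 0], "twist": -37, "claw": 1}, {"linear": [173, -271, 0], "twist": -37, "claw": 1}, {"linear": [173, -271, 0], "twist": -37, "claw": 1}, {"linear": [173, -271, 0], "twist": -37, "claw": 1}])

```text
clock: 0.93
position: [0.3953, 0.2581, 0.2421]
ee_rot: [-0.0, 0.499, 0.866, -0.0]
contact_force: [-0.2, 1.6, -0.5]
width: 0.0851
gripper_force: 0.0
```

```bash
python3 - <<'E'
from h import *
m=eyes.camera_model("wrist");s=sensors.get_state()
a=eyes.get_image("wrist");cv2.imwrite("pics/w1.png",a[:,:,::-1])
print(s["position"],s["clock"],s["qpos"])
np.save("w1.npy",m,allow_pickle=True)
print(-np.array(m["R"]).T@m["t"],np.array(m["R"]))
print(proj(m,[[.395,.26,.13],[.395,.26,.07]]))
E
```

```text
[0.39532683 0.25805396 0.24205516] 0.9333 [ 4.30622354e-01  1.20421585e-01  1.70975682e+00  2.08929466e-04
  1.31201209e+00 -9.44225198e-02]
[0.35514312 0.32711541 0.37317623] [[ 8.65084650e-01  5.01625222e-01 -8.27313674e-04]
 [ 4.76973006e-01 -8.22057419e-01  3.10995743e-01]
 [ 1.55323209e-01 -2.69432250e-01 -9.50410945e-01]]
[[320.00508669 236.92498533]
 [319.80710307 216.38964537]]
```

View pics/w1.png

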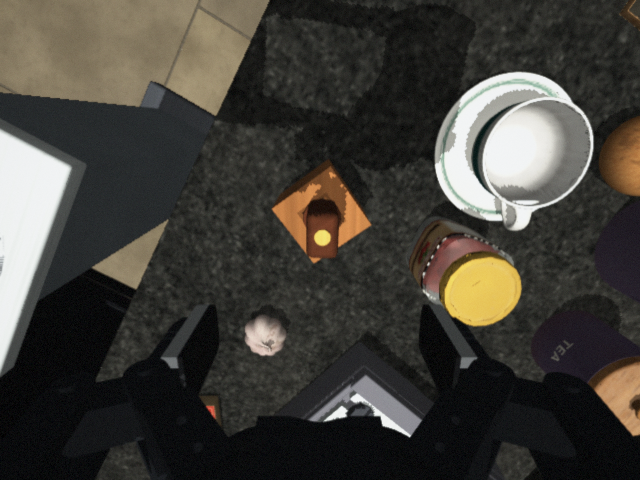

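The wrist view shows the block at (322,213), with the driver's cap at (322,238) in line with the gripper. I'll enlarge it to read the handle's angle.

```bash
python3 - <<'E'
import cv2
a=cv2.imread("pics/w1.png")
cv2.imwrite("pics/c2.png",cv2.convertScaleAbs(cv2.resize(a[155:270,265:380],None,fx=5,fy=5,interpolation=cv2.INTER_CUBIC),alpha=1.6))
E
```

```text
(no output)
```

View pics/c2.png

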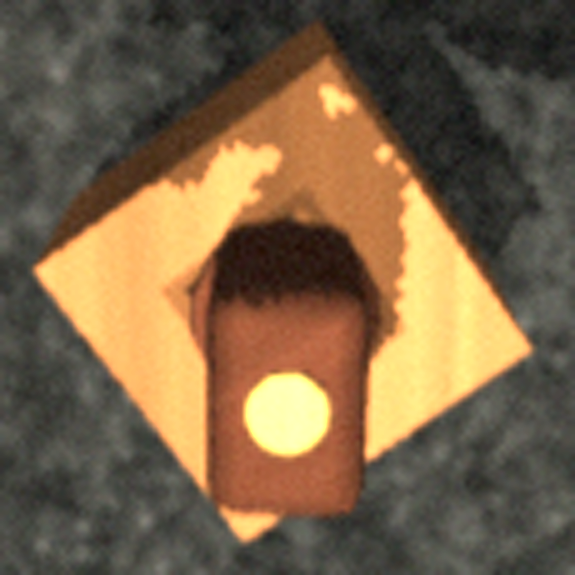

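Request:
drive_tool(deltas=[{"linear": [1, 2, -35], "twist": 0, "claw": 1}, {"linear": [1, 2, -70], "twist": 0, "claw": 1}, {"linear": [1, 2, -100], "twist": 0, "claw": 1}, {"linear": [1, 2, -125], "twist": 0, "claw": 1}, {"linear": [1, 2, -140], "twist": 0, "claw": 1}, {"linear": [1, 2, -147], "twist": 0, "claw": 1}, {"linear": [1, 2, -147], "twist": 0, "claw": 1}])

```text
clock: 1.57
position: [0.3939, 0.2622, 0.0938]
ee_rot: [-0.001, 0.497, 0.868, -0.001]
contact_force: [0.8, 0.3, -1.1]
width: 0.0855
gripper_force: 0.0
```

Request:
drive_tool(deltas=[{"linear": [0, 0, 0], "twist": 0, "claw": 0}, {"linear": [0, 0, 0], "twist": 0, "claw": 0}, {"linear": [0, 0, 0], "twist": 0, "claw": 0}, {"linear": [0, 0, 0], "twist": 0, "claw": 0}, {"linear": [0, 0, 0], "twist": 0, "claw": 0}, {"linear": [0, 0, 0], "twist": 0, "claw": 0}], squeeze=80)

```text
clock: 2.07
position: [0.3963, 0.2618, 0.0963]
ee_rot: [0.001, 0.498, 0.867, 0.001]
contact_force: [0.1, -0.1, 4.8]
width: 0.0232
gripper_force: 77.9
```

Request:
drive_tool(deltas=[{"linear": [0, 0, 20], "twist": 0, "claw": 0}, {"linear": [0, 0, 50], "twist": 0, "claw": 0}, {"linear": [0, 0, 85], "twist": -5, "claw": 0}, {"linear": [22, -26, 85], "twist": -12, "claw": 0}, {"linear": [46, -54, 85], "twist": -19, "claw": 0}, {"linear": [70, -83, 85], "twist": -26, "claw": 0}, {"linear": [95, -112, 85], "twist": -32, "claw": 0}, {"linear": [120, -142, 85], "twist": -38, "claw": 0}, {"linear": [140, -166, 85], "twist": -43.4, "claw": 0}, {"linear": [152, -180, 82], "twist": -43.4, "claw": 0}, {"linear": [152, -180, 80], "twist": -43.4, "claw": 0}, {"linear": [152, -180, 80], "twist": -43.4, "claw": 0}])

```text
clock: 3.07
position: [0.5475, 0.0807, 0.1745]
ee_rot: [-0.001, 0.784, 0.621, -0.001]
contact_force: [-1.0, 0.2, -0.3]
width: 0.0234
gripper_force: 78.2
```

```bash
python3 - <<'E'
from h import *
m=eyes.camera_model("wrist");s=sensors.get_state()
a=eyes.get_image("wrist");cv2.imwrite("pics/w2.png",a[:,:,::-1])
print(s["position"],s["ee_rot"],s["clock"],s["gripper_force"])
np.save("w2.npy",m,allow_pickle=True)
p=s["position"]
print(proj(m,[[.5485,.0818,.068],[.5256,-.0156,.068],[p[0],p[1],.095],[p[0],p[1],.068]]))
cv2.imwrite("pics/c3.png",cv2.convertScaleAbs(cv2.resize(a[150:300,220:420,::-1],None,fx=4,fy=4,interpolation=cv2.INTER_CUBIC),alpha=1.4))
E
```

```text
[0.54745724 0.08070142 0.17446263] [-7.86780623e-04  7.83720089e-01  6.21113287e-01 -6.98086028e-04] 3.0667 78.24573755264282
[[320.29454169 239.68925685]
 [319.99272133 357.77822956]
 [319.21246049 254.78665591]
 [319.22388104 241.4220103 ]]
```

View pics/c3.png

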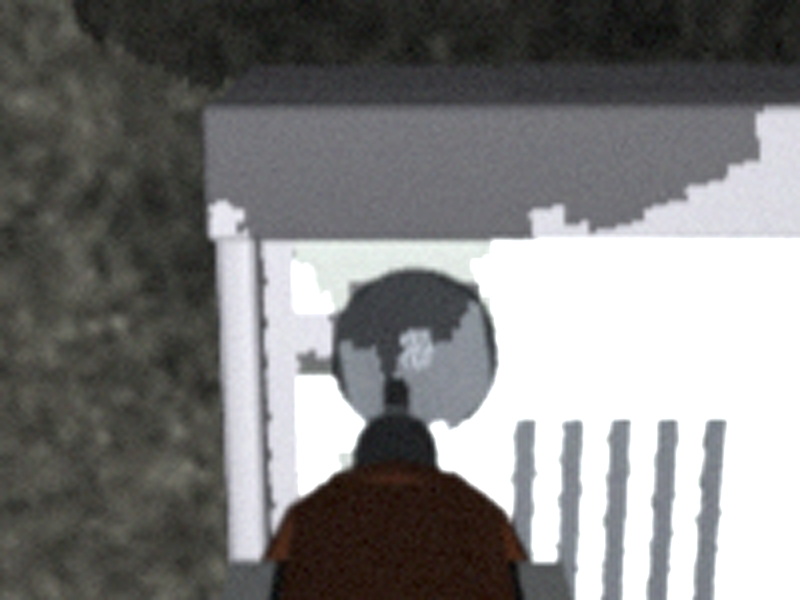

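```bash
python3 - <<'E'
from h import *
m=np.load("w2.npy",allow_pickle=True).item()
print(at(m,323.7,237,.068),at(m,319.0,255.3,.095))
# unit features: rail corner
for q in[(205,105),(800,102),(218,238)]:print(at(m,220+q[0]/4,150+q[1]/4,.065))
E
```

```text
[0.55132278 0.08321517 0.068     ] [0.54724394 0.08038901 0.095     ]
[0.52597377 0.13295228 0.065     ]
[0.62505748 0.11031951 0.065     ]
[0.52194315 0.10997976 0.065     ]
```

Request:
drive_tool(deltas=[{"linear": [4, 2.5, -10], "twist": 0, "claw": 0}, {"linear": [4, 2.5, -18], "twist": 0, "claw": 0}, {"linear": [4, 2.5, -18], "twist": 0, "claw": 0}, {"linear": [4, 2.5, -18], "twist": 0, "claw": 0}])

```text
clock: 3.45
position: [0.5505, 0.0849, 0.1564]
ee_rot: [-0.001, 0.783, 0.623, -0.001]
contact_force: [0.4, -0.4, -1.1]
width: 0.0234
gripper_force: 78.3
```

```bash
python3 - <<'E'
from h import *
m=eyes.camera_model("wrist");s=sensors.get_state()
a=eyes.get_image("wrist");cv2.imwrite("pics/w3.png",a[:,:,::-1])
np.save("w3.npy",m,allow_pickle=True)
print(s["position"],s["clock"])
c=cv2.resize(a[190:290,260:380,::-1],None,fx=6,fy=6,interpolation=cv2.INTER_CUBIC)
cv2.imwrite("pics/c4.png",(255*(c/255.)**.6).astype(np.uint8))
E
```

```text
[0.55049883 0.08485973 0.15638174] 3.45
```

View pics/c4.png

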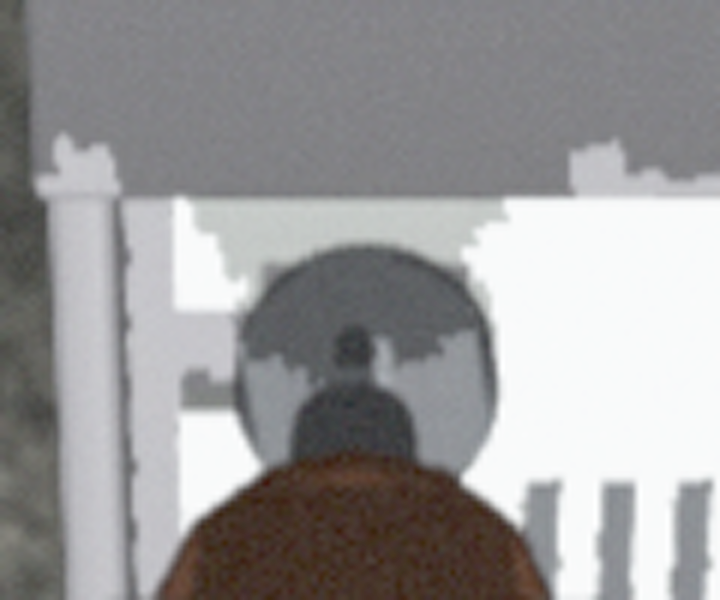

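Request:
drive_tool(deltas=[{"linear": [1.5, -0.3, -3], "twist": 0, "claw": 0}, {"linear": [1.5, -0.3, -6], "twist": 0, "claw": 0}, {"linear": [1.5, -0.3, -8], "twist": 0, "claw": 0}, {"linear": [1.5, -0.3, -10], "twist": 0, "claw": 0}, {"linear": [1.5, -0.3, -11], "twist": 0, "claw": 0}, {"linear": [1.5, -0.3, -12], "twist": 0, "claw": 0}, {"linear": [1.5, -0.3, -12], "twist": 0, "claw": 0}])

```text
clock: 4.08
position: [0.5528, 0.0838, 0.1458]
ee_rot: [-0.0, 0.783, 0.622, -0.0]
contact_force: [-1.2, 0.2, 2.5]
width: 0.0233
gripper_force: 78.9
```

Request:
drive_tool(deltas=[{"linear": [0, 0, -1], "twist": 0, "claw": 0}, {"linear": [0, 0, -2], "twist": 0, "claw": 0}, {"linear": [0, 0, -2], "twist": 0, "claw": 0}])

```text
clock: 4.33
position: [0.5522, 0.0838, 0.1432]
ee_rot: [-0.001, 0.783, 0.622, -0.001]
contact_force: [-1.7, -0.3, 3.6]
width: 0.0231
gripper_force: 79.3
```

Request:
drive_tool(deltas=[{"linear": [0, 0, 0], "twist": 7, "claw": 0}, {"linear": [0, 0, 0], "twist": 14, "claw": 0}, {"linear": [0, 0, 0], "twist": 21, "claw": 0}, {"linear": [0, 0, 0], "twist": 28, "claw": 0}, {"linear": [0, 0, 0], "twist": 35, "claw": 0}, {"linear": [0, 0, 0], "twist": 42, "claw": 0}, {"linear": [0, 0, 0], "twist": 49, "claw": 0}, {"linear": [0, 0, 0], "twist": 56, "claw": 0}, {"linear": [0, 0, 0], "twist": 63, "claw": 0}, {"linear": [0, 0, 0], "twist": 70, "claw": 0}, {"linear": [0, 0, 0], "twist": 77, "claw": 0}, {"linear": [0, 0, 0], "twist": 84, "claw": 0}])

```text
clock: 5.33
position: [0.5505, 0.0825, 0.1432]
ee_rot: [-0.003, 0.162, 0.987, -0.002]
contact_force: [-6.0, -3.9, 6.7]
width: 0.0234
gripper_force: 79.7
```

```bash
python3 - <<'E'
from h import *
s=sensors.get_state();print(s["moment"],s["contact_force"],s["qpos"])
E
```

```text
[-0.65253455  1.36296694 -0.00986235] [-5.95268147 -3.88688147  6.7111016 ] [ 0.02534898  0.32513668  1.69364138 -0.00263185  1.12879479 -1.21787298]
```

Request:
drive_tool(deltas=[{"linear": [-1, -0.5, 0], "twist": 7, "claw": 0}, {"linear": [-1, -1, 0], "twist": 12, "claw": 0}, {"linear": [-1, -1, 0], "twist": 16, "claw": 0}, {"linear": [-1, -1, 0], "twist": 16, "claw": 0}])

```text
clock: 5.67
position: [0.5502, 0.0819, 0.1432]
ee_rot: [-0.002, 0.026, 1.0, -0.001]
contact_force: [-4.6, -1.2, 6.3]
width: 0.0231
gripper_force: 79.7
```

```bash
python3 - <<'E'
from h import *
s=sensors.get_state();print(s["moment"],s["contact_force"],s["qpos"])
a=eyes.get_image("top");cv2.imwrite("pics/t2.png",a[:,:,::-1])
m=eyes.camera_model("wrist");b=eyes.get_image("wrist");cv2.imwrite("pics/w4.png",b[:,:,::-1]);np.save("w4.npy",m,allow_pickle=True)
c=cv2.resize(b[190:310,240:400,::-1],None,fx=5,fy=5,interpolation=cv2.INTER_CUBIC)
cv2.imwrite("pics/c5.png",(255*(c/255.)**.6).astype(np.uint8))
E
```

```text
[-0.34017479  1.04121499 -0.00269768] [-4.59230979 -1.21877915  6.32703101] [ 2.36945788e-02  3.23762985e-01  1.69572262e+00 -1.62402788e-03
  1.12661447e+00 -1.49525639e+00]
```

View pics/c5.png

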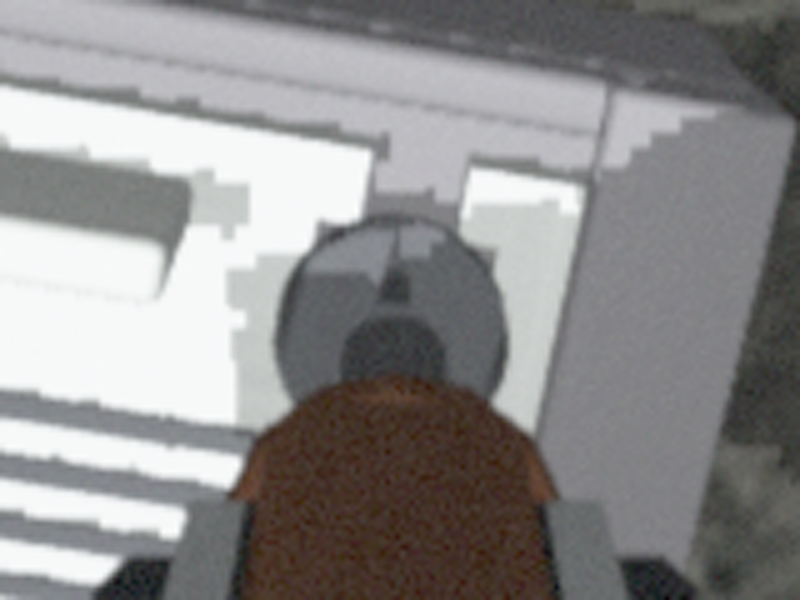

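Request:
drive_tool(deltas=[{"linear": [-1, 0, 0], "twist": 5, "claw": 0}, {"linear": [-1, 0, 0], "twist": 8, "claw": 0}, {"linear": [-1, 0, 0], "twist": 8, "claw": 0}])

```text
clock: 6.02
position: [0.5499, 0.0817, 0.1432]
ee_rot: [-0.001, -0.043, 0.999, -0.001]
contact_force: [-4.1, -3.0, 5.0]
width: 0.0228
gripper_force: 79.6
```

```bash
python3 - <<'E'
from h import *
M=[]
for i in range(4):
    s=sensors.get_state();M.append(np.r_[s["moment"],s["contact_force"],s["effort"][5],s["qpos"][5]])
    a=eyes.get_image("wrist")
print(np.round(M,3));cv2.imwrite("pics/w5.png",a[:,:,::-1])
E
```

```text
[[-0.653  0.969 -0.017 -4.148 -2.989  4.951 -0.463 -1.633]
 [-0.802  0.961 -0.069 -3.737 -2.858  5.84  -0.204 -1.631]
 [-0.826  1.033 -0.121 -4.921 -3.518  5.161 -0.09  -1.631]
 [-0.778  1.076 -0.097 -5.061 -3.684  4.411 -0.076 -1.631]]
```

Request:
drive_tool(deltas=[{"linear": [0, 0, 0], "twist": -6, "claw": 0}, {"linear": [0, 0, 2], "twist": -10, "claw": 0}, {"linear": [0, 0, 10], "twist": -10, "claw": 0}, {"linear": [0, 0, 38], "twist": -12, "claw": 0}, {"linear": [0, 0, 40], "twist": -19, "claw": 0}, {"linear": [-2, -10, 40], "twist": -26, "claw": 0}, {"linear": [-6, -30, 40], "twist": -33, "claw": 0}, {"linear": [-12, -55, 40], "twist": -40, "claw": 0}, {"linear": [-16, -75, 40], "twist": -47, "claw": 0}, {"linear": [-20, -96, 40], "twist": -54, "claw": 0}, {"linear": [-20, -96, 40], "twist": -61, "claw": 0}, {"linear": [-20, -96, 40], "twist": -68, "claw": 0}])

```text
clock: 7.22
position: [0.5322, -0.0141, 0.1837]
ee_rot: [0.001, 0.526, 0.85, 0.001]
contact_force: [0.3, 1.4, -0.4]
width: 0.0229
gripper_force: 78.8
```

Request:
drive_tool(deltas=[{"linear": [0, 0, 0], "twist": -7, "claw": 0}, {"linear": [0, 0, 0], "twist": -14, "claw": 0}, {"linear": [0, 0, -5], "twist": -21, "claw": 0}, {"linear": [0, 0, -15], "twist": -28, "claw": 0}, {"linear": [0, 0, -25], "twist": -35, "claw": 0}, {"linear": [0, 0, -26], "twist": -40, "claw": 0}, {"linear": [0, 0, -26], "twist": -40, "claw": 0}, {"linear": [0, 0, -26], "twist": -40, "claw": 0}])

```text
clock: 7.88
position: [0.532, -0.013, 0.1575]
ee_rot: [0.0, 0.782, 0.623, 0.001]
contact_force: [-0.3, 0.0, -0.8]
width: 0.0234
gripper_force: 78.8
```

```bash
python3 - <<'E'
from h import *
m=eyes.camera_model("wrist");s=sensors.get_state()
a=eyes.get_image("wrist");cv2.imwrite("pics/w6.png",a[:,:,::-1])
print(s["position"],s["clock"],s["ee_rot"])
c=lambda r:(255*(cv2.resize(a[r[0]:r[1],r[2]:r[3],::-1],None,fx=r[4],fy=r[4],interpolation=cv2.INTER_CUBIC)/255.)**.6).astype(np.uint8)
cv2.imwrite("pics/c6.png",c((180,300,250,390,5)))
E
```

```text
[ 0.53204804 -0.01302694  0.15752694] 7.8833 [3.36938045e-04 7.82151414e-01 6.23087851e-01 7.62891056e-04]
```

View pics/c6.png

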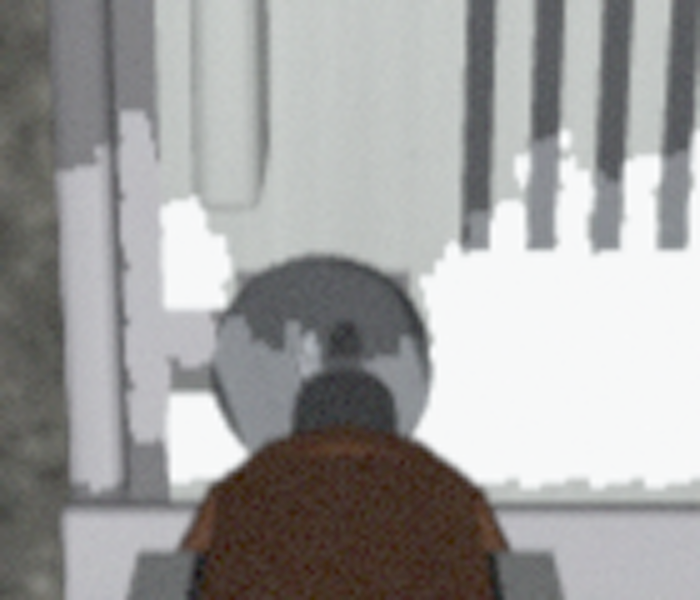

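Request:
drive_tool(deltas=[{"linear": [-3.2, 0.7, -2], "twist": 0, "claw": 0}, {"linear": [-3.2, 0.7, -5], "twist": 0, "claw": 0}, {"linear": [-3.2, 0.7, -8], "twist": 0, "claw": 0}, {"linear": [-3.2, 0.7, -10], "twist": 0, "claw": 0}, {"linear": [-3.2, 0.7, -12], "twist": 0, "claw": 0}, {"linear": [-3.2, 0.7, -14], "twist": 0, "claw": 0}, {"linear": [-3.2, 0.7, -14], "twist": 0, "claw": 0}])

```text
clock: 8.52
position: [0.5284, -0.0126, 0.1432]
ee_rot: [0.0, 0.783, 0.622, 0.0]
contact_force: [0.4, -0.8, -0.4]
width: 0.0233
gripper_force: 79.0
```

Request:
drive_tool(deltas=[{"linear": [0, 0, 0], "twist": 7, "claw": 0}, {"linear": [0, 0, 0], "twist": 14, "claw": 0}, {"linear": [0, 0, 0], "twist": 21, "claw": 0}, {"linear": [0, 0, 0], "twist": 28, "claw": 0}, {"linear": [-0.5, 0, 0], "twist": 35, "claw": 0}, {"linear": [-0.5, 0, 0], "twist": 42, "claw": 0}, {"linear": [-1, 0, 0], "twist": 49, "claw": 0}, {"linear": [-1, -0.5, 0], "twist": 56, "claw": 0}, {"linear": [-1, -0.5, 0], "twist": 63, "claw": 0}, {"linear": [-1.5, -1, 0], "twist": 70, "claw": 0}, {"linear": [-1.5, -1, 0], "twist": 77, "claw": 0}, {"linear": [-2, -1, 0], "twist": 84, "claw": 0}])

```text
clock: 9.52
position: [0.5254, -0.0141, 0.1433]
ee_rot: [-0.001, 0.163, 0.987, -0.001]
contact_force: [-1.2, -1.5, 1.4]
width: 0.0234
gripper_force: 79.3
```

Request:
drive_tool(deltas=[{"linear": [0, 0, 0], "twist": 7, "claw": 0}, {"linear": [0, 0, 0], "twist": 14, "claw": 0}, {"linear": [0, 0, 0], "twist": 20, "claw": 0}, {"linear": [0, 0, 0], "twist": 24, "claw": 0}, {"linear": [0, 0, 0], "twist": 24, "claw": 0}, {"linear": [0, 0, 0], "twist": 24, "claw": 0}])

```text
clock: 10.02
position: [0.5253, -0.015, 0.1433]
ee_rot: [-0.001, -0.042, 0.999, -0.001]
contact_force: [-2.4, -5.8, 2.7]
width: 0.0235
gripper_force: 79.3
```

```bash
python3 - <<'E'
from h import *
M=[]
for i in range(4):
    s=sensors.get_state();M.append(np.r_[s["moment"],s["contact_force"],s["effort"][5],s["qpos"][5]])
    a=eyes.get_image("wrist")
print(np.round(M,3));cv2.imwrite("pics/w7.png",a[:,:,::-1])
E
```

```text
[[-1.239  0.542 -0.079 -2.358 -5.834  2.705 -0.138 -1.813]
 [-1.256  0.454 -0.059 -2.984 -5.235  2.066 -0.094 -1.813]
 [-1.267  0.447 -0.092 -2.548 -5.043  2.065 -0.087 -1.813]
 [-1.253  0.551 -0.046 -1.969 -5.712  0.868 -0.086 -1.813]]
```

Request:
drive_tool(deltas=[{"linear": [0, 0, 0], "twist": -6, "claw": 0}, {"linear": [0, 0, 2], "twist": -10, "claw": 0}, {"linear": [0, 0, 10], "twist": -10, "claw": 0}, {"linear": [0, 0, 35], "twist": -10, "claw": 0}, {"linear": [-10, 22, 40], "twist": -15, "claw": 0}, {"linear": [-25, 54, 40], "twist": -22, "claw": 0}, {"linear": [-42, 90, 40], "twist": -29, "claw": 0}, {"linear": [-59, 126, 40], "twist": -36, "claw": 0}, {"linear": [-76, 162, 40], "twist": -43, "claw": 0}, {"linear": [-93, 198, 40], "twist": -50, "claw": 0}, {"linear": [-108, 230, 40], "twist": -57, "claw": 0}, {"linear": [-121, 257, 40], "twist": -63, "claw": 0}])

```text
clock: 11.22
position: [0.4066, 0.2408, 0.1839]
ee_rot: [-0.0, 0.463, 0.886, 0.001]
contact_force: [0.5, 0.1, -2.3]
width: 0.0229
gripper_force: 78.8
```

Request:
drive_tool(deltas=[{"linear": [-8.3, 18, 0], "twist": -1.6, "claw": 0}, {"linear": [-8.3, 18, 0], "twist": -1.6, "claw": 0}, {"linear": [-8.3, 18, 0], "twist": -1.6, "claw": 0}, {"linear": [-8.3, 18, 0], "twist": -1.6, "claw": 0}])

```text
clock: 11.55
position: [0.3996, 0.2565, 0.1836]
ee_rot: [0.0, 0.473, 0.881, 0.0]
contact_force: [0.5, -0.0, 0.3]
width: 0.0232
gripper_force: 78.9
```

```bash
python3 - <<'E'
from h import *
m=eyes.camera_model("wrist");s=sensors.get_state()
a=eyes.get_image("wrist");t=eyes.get_image("top")
cv2.imwrite("pics/w8.png",a[:,:,::-1]);cv2.imwrite("pics/t8.png",t[:,:,::-1])
print(s["position"],s["clock"],s["ee_rot"])
print(proj(m,[[.396,.2606,.07],[s["position"][0],s["position"][1],.1]]))
g=lambda im:(255*(im[:,:,::-1]/255.)**.6).astype(np.uint8)
c=np.zeros((600,800,3),np.uint8)
x=cv2.resize(a[150:290,250:390],(400,400),interpolation=cv2.INTER_CUBIC)
y=cv2.resize(t[225:275,260:370],(440,200),interpolation=cv2.INTER_CUBIC)
c[:400,:400]=g(x);c[400:,:440]=g(y)
cv2.imwrite("pics/c9.png",c)
E
```

```text
[0.39964037 0.25645299 0.18356468] 11.55 [1.55497408e-04 4.72733734e-01 8.81205262e-01 2.82731508e-04]
[[317.89387334 231.57272532]
 [318.95152634 252.93051056]]
```

View pics/c9.png

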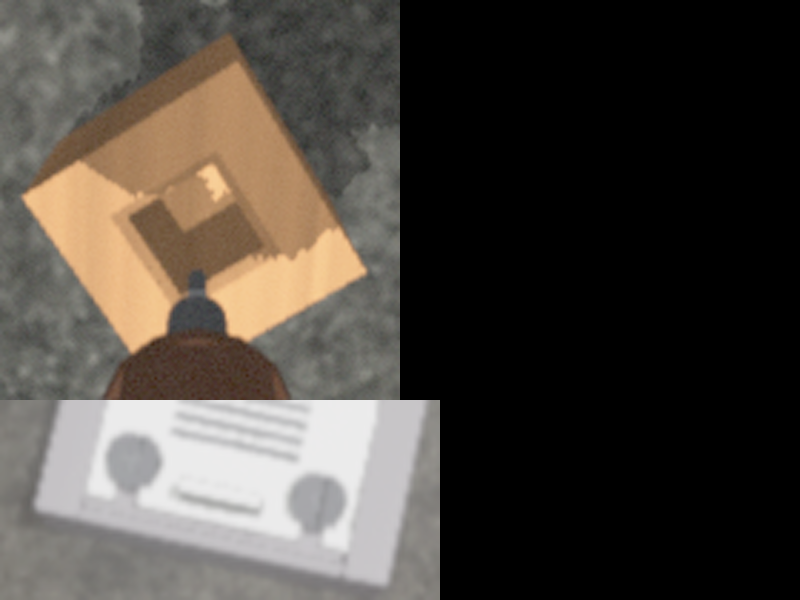

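Request:
drive_tool(deltas=[{"linear": [-4, 5, 0], "twist": 0, "claw": 0}, {"linear": [-4, 5, -12], "twist": 0, "claw": 0}, {"linear": [-4, 5, -25], "twist": 0, "claw": 0}, {"linear": [-4, 5, -38], "twist": 0, "claw": 0}, {"linear": [-4, 5, -50], "twist": 0, "claw": 0}, {"linear": [-4, 5, -62], "twist": 0, "claw": 0}, {"linear": [-4, 5, -74], "twist": 0, "claw": 0}, {"linear": [-4, 5, -82], "twist": 0, "claw": 0}, {"linear": [-4, 5, -85], "twist": 0, "claw": 0}, {"linear": [-4, 5, -85], "twist": 0, "claw": 0}])

```text
clock: 12.48
position: [0.3951, 0.261, 0.0977]
ee_rot: [-0.001, 0.474, 0.881, -0.001]
contact_force: [-0.2, -0.1, -0.6]
width: 0.023
gripper_force: 78.9
```

Centred and free. Lower 2 mm more, release and retreat.

Request:
drive_tool(deltas=[{"linear": [0, 0, -1], "twist": 0, "claw": 0}, {"linear": [0, 0, -2], "twist": 0, "claw": 0}, {"linear": [0, 0, -2], "twist": 0, "claw": 0.5}, {"linear": [0, 0, -2], "twist": 0, "claw": 1}, {"linear": [0, 0, -2], "twist": 0, "claw": 1}, {"linear": [0, 0, -2], "twist": 0, "claw": 1}, {"linear": [0, 0, -2], "twist": 0, "claw": 1}, {"linear": [0, 0, 15], "twist": 0, "claw": 1}, {"linear": [0, 0, 40], "twist": 0, "claw": 1}, {"linear": [0, 0, 75], "twist": 0, "claw": 1}, {"linear": [0, 0, 90], "twist": 0, "claw": 1}, {"linear": [0, 0, 90], "twist": 0, "claw": 1}])

```text
clock: 13.48
position: [0.3979, 0.2626, 0.1923]
ee_rot: [0.003, 0.473, 0.881, 0.004]
contact_force: [1.0, 0.3, -0.3]
width: 0.0852
gripper_force: 0.0
```

```bash
python3 - <<'E'
from h import *
m=eyes.camera_model("wrist");s=sensors.get_state()
a=eyes.get_image("wrist")
cv2.imwrite("pics/w10.png",a[:,:,::-1])
print(s["position"],s["clock"],s["width"],s["ee_rot"],s["qpos"])
h=cv2.cvtColor(a,cv2.COLOR_RGB2HSV)
k=cv2.inRange(h,(22,120,120),(38,255,255))
n,l,st,ce=cv2.connectedComponentsWithStats(k)
for i in range(1,n):
    if st[i,4]>30: print(st[i],ce[i],at(m,*ce[i],.13))
E
```

```text
[0.3978903  0.26264477 0.19231704] 13.4833 0.08520392726306755 [0.00263462 0.47318692 0.8809509  0.00356392] [ 4.37326349e-01  1.59672942e-01  1.79221062e+00  3.81066149e-05
  1.18084511e+00 -1.47664099e-01]
[305 258  19  19 216] [313.71759259 267.51388889] [0.39649998 0.25996982 0.13      ]
[ 461  296   82   73 3955] [505.75246523 328.85790139] [0.5225032  0.29198563 0.13      ]
```

Request:
drive_tool(deltas=[{"linear": [12, -26, 0], "twist": 7, "claw": 1}, {"linear": [28, -60, 0], "twist": 14, "claw": 1}, {"linear": [44, -94, 0], "twist": 21, "claw": 0}, {"linear": [60, -128, 0], "twist": 28, "claw": 0}, {"linear": [76, -162, 0], "twist": 35, "claw": 0}, {"linear": [92, -196, 0], "twist": 42, "claw": 0}, {"linear": [104, -220, 0], "twist": 43, "claw": 0}, {"linear": [104, -220, 0], "twist": 43, "claw": 0}, {"linear": [104, -220, 0], "twist": 43, "claw": 0}, {"linear": [104, -220, 0], "twist": 43, "claw": 0}])

```text
clock: 14.37
position: [0.4982, 0.0416, 0.187]
ee_rot: [-0.002, 0.118, 0.993, 0.0]
contact_force: [-0.2, 0.4, 0.3]
width: -0.0002
gripper_force: 0.0
```

```bash
python3 - <<'E'
from h import *
P=[]
for i in range(4):
    s=sensors.get_state();P.append(s["position"]);a=eyes.get_image("wrist")
p=np.mean(P,0);print(np.round(P,4),p,s["ee_rot"],s["width"],s["clock"])
y=np.radians(-13.2);R=np.array([[np.cos(y),-np.sin(y)],[np.sin(y),np.cos(y)]])
o=np.array([.5375,.0333])-R@[-.093,0]
print("TCP in unit",R.T@(p[:2]-o))
E
```

```text
[[0.4982 0.0416 0.187 ]
 [0.4981 0.0422 0.1873]
 [0.4982 0.0425 0.1876]
 [0.4984 0.0426 0.1879]] [0.4982601  0.04221606 0.18740947] [-6.95846392e-04  1.16775750e-01  9.93158049e-01  1.72230499e-04] 4.3825247978982226e-05 14.5167
TCP in unit [-0.13323913 -0.00027998]
```

Request:
drive_tool(deltas=[{"linear": [0, 0, -35], "twist": 0, "claw": 0}, {"linear": [0, 0, -70], "twist": 0, "claw": 0}, {"linear": [0, 0, -95], "twist": 0, "claw": 0}, {"linear": [0, 0, -106], "twist": 0, "claw": 0}, {"linear": [0, 0, -106], "twist": 0, "claw": 0}, {"linear": [5, -1, -106], "twist": 0, "claw": 0}, {"linear": [10, -2.3, -106], "twist": 0, "claw": 0}, {"linear": [16, -3.7, -106], "twist": 0, "claw": 0}, {"linear": [22, -5, -106], "twist": 0, "claw": 0}, {"linear": [28, -6.5, -106], "twist": 0, "claw": 0}, {"linear": [34, -8, -106], "twist": 0, "claw": 0}, {"linear": [40, -9.3, -106], "twist": 0, "claw": 0}])

```text
clock: 15.57
position: [0.5401, 0.0319, 0.0827]
ee_rot: [0.0, 0.118, 0.993, 0.0]
contact_force: [-2.0, 0.4, 1.2]
width: 0.0001
gripper_force: 0.9
```

Request:
drive_tool(deltas=[{"linear": [8, -1.9, 0], "twist": 0, "claw": 0}, {"linear": [16, -3.8, 0], "twist": 0, "claw": 0}, {"linear": [24, -5.6, 0], "twist": 0, "claw": 0}, {"linear": [32, -7.5, 0], "twist": 0, "claw": 0}, {"linear": [40, -9.4, 0], "twist": 0, "claw": 0}, {"linear": [46, -10.8, 0], "twist": 0, "claw": 0}, {"linear": [50, -11.7, 0], "twist": 0, "claw": 0}, {"linear": [54, -12.7, 0], "twist": 0, "claw": 0}, {"linear": [54, -12.7, 0], "twist": 0, "claw": 0}])

```text
clock: 16.32
position: [0.5946, 0.0191, 0.0823]
ee_rot: [0.001, 0.117, 0.993, -0.0]
contact_force: [0.3, -0.1, -0.3]
width: 0.0
gripper_force: 0.0
```

Request:
drive_tool(deltas=[{"linear": [2, -0.5, 0], "twist": 0, "claw": 0}, {"linear": [4, -0.9, 0], "twist": 0, "claw": 0}, {"linear": [6, -1.4, 0], "twist": 0, "claw": 0}, {"linear": [8, -1.9, 0], "twist": 0, "claw": 0}, {"linear": [8, -1.9, 0], "twist": 0, "claw": 0}])

```text
clock: 16.73
position: [0.6014, 0.0173, 0.0822]
ee_rot: [-0.0, 0.117, 0.993, -0.0]
contact_force: [-0.9, 0.7, -0.2]
width: 0.0003
gripper_force: 0.5
```

Request:
drive_tool(deltas=[{"linear": [1, -0.2, 0], "twist": 0, "claw": 0}, {"linear": [2, -0.5, 0], "twist": 0, "claw": 0}, {"linear": [3, -0.7, 0], "twist": 0, "claw": 0}, {"linear": [4, -0.9, 0], "twist": 0, "claw": 0}, {"linear": [4, -0.9, 0], "twist": 0, "claw": 0}])

```text
clock: 17.15
position: [0.6016, 0.0171, 0.0822]
ee_rot: [-0.004, 0.117, 0.993, 0.0]
contact_force: [-9.1, 0.8, 6.2]
width: 0.0001
gripper_force: 4.5
```

Request:
drive_tool(deltas=[{"linear": [-6, 1.4, 0], "twist": 0, "claw": 0}, {"linear": [-18, 4, 5], "twist": 0, "claw": 0}, {"linear": [-22, 5, 35], "twist": 0, "claw": 0}, {"linear": [-22, 5, 70], "twist": 0, "claw": 0}, {"linear": [-40, 9, 100], "twist": 0, "claw": 0}, {"linear": [-75, 17, 120], "twist": 0, "claw": 0}, {"linear": [-110, 25, 130], "twist": 0, "claw": 0}, {"linear": [-145, 33, 130], "twist": 0, "claw": 0}, {"linear": [-180, 41, 130], "twist": 0, "claw": 0}, {"linear": [-200, 45, 130], "twist": 0, "claw": 0}, {"linear": [-200, 45, 130], "twist": 0, "claw": 0}])

```text
clock: 18.07
position: [0.4002, 0.0626, 0.2127]
ee_rot: [-0.001, 0.117, 0.993, 0.0]
contact_force: [-0.6, 0.2, -0.0]
width: -0.0001
gripper_force: 0.0
```

```bash
python3 - <<'E'
from h import *
t=eyes.get_image("top");m=eyes.camera_model("top");cv2.imwrite("pics/t11.png",t[:,:,::-1])
s=sensors.get_state();print(s["position"],s["clock"])
y=np.radians(-13.2);R=np.array([[np.cos(y),-np.sin(y)],[np.sin(y),np.cos(y)]])
o=np.array([.5375,.0333])-R@[-.093,0]
# brightness profile along unit x at y=30 (z .058), before and after; and across slots on each head
W=lambda x,y,z:np.r_[o+R@[x,y],z]
t0=cv2.imread("pics/top.png")[:,:,::-1]
S=lambda im,P:cv2.remap(cv2.cvtColor(im,cv2.COLOR_RGB2GRAY),proj(m,P).astype(np.float32)[None],None,cv2.INTER_LINEAR)[0]
xs=np.arange(-.13,.03,.005)
for im in(t0,t):
    print("panel",S(im,[W(x,.03,.058) for x in xs]));print("tab",S(im,[W(x,0,.088) for x in xs]))
for sy in(.05,-.05):
  for im in(t0,t):
    print("head y-prof",S(im,[W(-.103,sy+d,.068) for d in np.arange(-.010,.0101,.002)]),"x-prof",S(im,[W(-.093+d,sy+.01,.068) for d in np.arange(-.010,.0101,.002)]))
E
```

```text
[0.4034025  0.06211213 0.21307234] 18.1167
panel [ 99 155 153 181 216 212 214 216 216 217 217 200 172 185 187 173 200 163
 200 167 214 217 217 217 217 217 217 217 217 184 101  89]
tab [155 152 170 205 139 209 209 216 217 217 195 183 171 199 164 201 164 192
 184 217 217 217 217 217 217 217 217 210 128  88 122 157]
panel [190 183 173 159 158 181 182 182 181 181 180 143 120 178 199 220 211 219
 209 170  97 186 237 237 238 238 238 238 238 206 108 102]
tab [192 186 176 163 159 181 183 183 181 180 138 156 207 230 238 239 238 225
 153 112 224 206 151 234 231 238 238 235 152  97 140 177]
head y-prof [121 116 115 115 115 115 115 115 117 122 145] x-prof [145 130 121 119 116 109 111 117 124 135 160]
head y-prof [134 133 134 134 135 136 136 136 135 135 134] x-prof [134 135 135 134 135 134 134 135 138 144 152]
head y-prof [135 118 114 112 112 114 116 117 119 123 133] x-prof [133 124 121 117 111 111 116 122 124 131 151]
head y-prof [143 136 132 123 120 130 130 118 129 152 167] x-prof [167 161 154 148 142 138 136 136 138 145 155]
```

```bash
python3 -c "
from rig import manip
print(manip.sign_off())"
```

```text
the job is handed in; nothing more can be done
None
```

I handed the job in at about 18 s. Both fasteners are turned to their stops, the screwdriver is back upright in its block, and the panel is slid back about 90 mm to its stop. The fasteners' final angle is inferred from the torque at their stops and the panel sliding free, because the slots were too faint to measure in the pictures.

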